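# Clear the view and aim the bench work light

### The job

The yellow spray can is standing in front of the orange work light: stand it upright in the empty compartment of the white two-compartment caddy without tipping it over. Swivel and tilt the light's head so that the middle of its beam falls on the red coil in the open power supply. Leave everything else where it is.

Things in the scene. Friction and masses are not known exactly. Their poses are not given: they have to be found in the camera images.
- lamp_eye (a point): Centre of the work light's head, where swivel and tilt axes cross, 155 mm above the bench. Head: orange slab 190 wide, 130 tall, 22 mm thick, white lens with yellow LEDs in front, grey fins behind (to 16 mm behind this point, 47 below to 23 above). Axes turn with the head: x out of the lens, along the beam; y along the width; z up the head, its free top edge at z = 65 mm.
- lamp_swivel (a joint): Swivel, rad, about the vertical through lamp_eye, anticlockwise from above, -2 to 2; 0 is the foot's own front, whose yaw varies. Black U-yoke: arms 101 mm either side of lamp_eye, 30 mm deep, up to 175 mm above the bench, turning on a fixed round foot of radius 70 mm, 16 mm high. Stiff: stays where left; needs about 0.15 Nm.
- lamp_tilt (a joint): Tilt of the head about its width axis through lamp_eye, rad; 0 upright with the beam level, positive when the beam points down, negative when it points up; -0.8 to 0.8. Stiff: stays where left; needs about 0.18 Nm.
- coil (a point): Top centre of the red coil with copper windings, 52 mm across, 50 mm above the bench, near the middle of one long side of the open power supply: a fixed black tray 160 (x) by 240 (y) by 40 mm with a green board, its parts up to 55 mm tall; the tray's centre is 45 mm along +x. z up.
- can: Yellow spray can with a blue band, 52 mm diameter, body 165 mm tall, with a red cap 34 mm across up to 195 mm. Loose, 0.2 to 0.4 kg. Origin at the centre of its underside, z up.
- caddy_free (a point): Centre of the floor (5 mm above the bench) of the empty compartment of the white caddy. Caddy: 210 by 110 mm, 70 mm tall, 5 mm walls, fixed; one divider across the middle makes two compartments about 97 by 100 mm inside. x along its length (the occupied compartment's centre lies 103 mm along -x), y across it, z up.
- organiser: Blue parts organiser, 190 (x) by 110 (y) by 75 mm tall, fixed, across the bench from the caddy. Origin at the centre of its underside.
- bottle: Amber bottle, 60 mm diameter, 140 mm tall, standing in the caddy's other compartment. Loose; origin at the centre of its underside.
- spool: Metal spool, 60 mm diameter, 50 mm tall, standing beside the lamp. Loose; origin at the centre of its underside.
- tin: Green bottle-shaped tin with a white cap and pale label, 56 mm diameter, 150 mm tall, standing beside the lamp. Loose; origin at the centre of its underside.
- meter: Orange multimeter lying flat, 180 (x) by 85 (y) by 40 mm. Loose; origin at the centre of its underside.
- mug: White mug, 76 mm across, 90 mm tall, handle at its +y. Loose; origin at the centre of its underside.
- screwdriver: Red-handled screwdriver lying near the lamp, 190 mm along its x. Loose.
- wrench: Wrench lying on the bench, 160 mm along its x. Loose.
There are look-alikes about, which are no part of the job. What is shaped like the can but pink is not meant.

How it is judged:
By the outcome, as a careful person would: the job done as asked, in the order asked, and still so for the second after the job is handed in, with the robot touching nothing.
It also fails if it takes over 45 s, if anything falls off the work surface, if the arm or the gripper's body presses on something with over 40 N, if the wrist force passes 120 N, or if a joint passes its speed limit or range.

### The arm

A 6-joint arm with a two-finger parallel gripper is mounted at the origin on the work surface. World frame = base frame: x ahead of the robot, y to its left, z up, the work surface at z = 0. Lengths are in mm, angles in rad, forces in N, time in s.
With the tool pointing down it reaches from about 350 to 975 mm from the base axis. Payload 7.1 kg.
Tool frame: the origin (TCP) lies at the very end of the fingers, on their centre line; the grasp point (between the pads) lies 19 mm behind it; z points along the fingers, y is the line along which they close (so a half turn about z gives the same grasp; the last joint's range is limited). The gripper opens to 88 mm and grips with 3 to 60 N. Pads are 20 mm wide; open, the fingers measure 115 mm over their backs; the gripper's body (75 mm by 178 mm) begins 61 mm behind the grasp point.
Start: joints at [1.274, 0.423, 1.63, -0, 1.089, -0.019], TCP at [171.369, 601.03, 222.675] pointing down, gripper open.
Joint ranges: [-3, 3], [-0.9, 2.11], [0.09, 2.58], [-1.31, 4.45], [0.11, 2.69], [-2.54, 2.54]. Speed limits (rad/s): [2.39, 2.39, 3.01, 3.14, 3.14, 3.14].

### API

Orientations are given as a rotation vector (axis times angle).
In Python, from workcell import ctrl, optics gives the robot as it stands.
- The arm moves only by the shell command python3 -m jog 'ROWS'. ROWS is JSON, a list of rows, each a list of 7 numbers: the shift along the tool's x, y, z in units of 40 mm (1.0 is 40 mm), then the turn, a rotation vector about the tool's x, y, z in units of 6 degrees (1.0 is 6 degrees), then the opening, from 0 (shut) to 1 (fully open). A call has 1 to 20 rows; each row shifts and turns the commanded pose from where the row before left it, along the tool's axes as they then stand; what a row does not reach is not made up. A row lasts 1/10 s, in which the tool goes at most 50 mm and 8.59 degrees, less where a joint would pass 70% of its speed; a pose out of reach is approached as far as the arm can. A call is refused whole if a number of a shift passes 1 or a number of a turn 1, either way. A call with a gripper value outside its range is refused whole. The fingers move at their own pace and stop on an object; the grip force is fixed at half the most. Time passes only in rows, so rows that do not move let the fingers close. It gives the time, the measured TCP pose, the force, the opening and the grip force at its end, in the units of the state.
- ctrl.get_obs(): the state, without advancing time (a new reading comes with each control period).
- optics.get_image(name): name is "scene" or "side" or "wrist"; returns the picture (400x640x3 uint8, red, green, blue); there is no depth.
- optics.camera_model(name): a dict with "fov_y" (degrees; the focal length in pixels is half the picture's height over the tangent of half this angle, whatever the lens; pixels are square), "cx", "cy" (the principal point, pixels), "view" (4x4, takes a point from world to camera coordinates); the wrist camera has in their place "hand_eye" (4x4, takes a point from camera to tool coordinates, whose origin is the TCP and whose axes are the flange's). Camera axes: x right, y up, looking along -z (the intrinsics and any distortion apply to the point x, -y, -z); pixel columns grow to the right and rows downward; lengths in mm; the calibration is good to about 2 mm. A picture is of the moment at which its call begins: read the wrist's pose just before it. camera_model takes no time and is no camera call.
- ctrl.close_job(): hands the job in; it is judged then, once.
Trained networks look in the newest picture that a camera, given by its name, has taken for a name from the list of things; names that differ only in an ending like _2 or _b are one class to them, and where a whole thing is asked for, a point or a joint stands for the part that bears it (a point fixed in the world has none). Each returns a list of dicts, best first, with "conf" (0 to 1); they miss things now and then, are a little off and sometimes report something else, mostly with a low value. They report only what shows in the picture. A call takes as long as a camera call. They do not tell look-alikes from the thing itself.
- optics.masks_of(target, camera): "pixels" (400x640 bool, what is visible of it) and "extent" ([centre column, centre row, width, height] in pixels, round what is visible of it).
The state is a dict: "t": time; "qpos": joint angles; "qvel": joint speeds; "joint_torque": joint torques, N m; "ee_pos": TCP position; "orientation": TCP orientation; "ft_force": force on the tool from outside, world axes, zero at the start; "moment": the same for the moment, N m; "width": finger opening in mm; "grasp_force": force on a finger pad.
Only numpy, scipy, OpenCV 4.12 (cv2) and the standard library are available. Lean on these libraries where they do the work, as an engineer would, in place of code of your own. Each camera call takes 0.05 s, during which the arm holds its last target. There are 200 camera calls.

## Working session

There is one attempt and no reset: what is moved stays moved. The work goes in short steps, Python scripts to look and compute and a shell command to move; the robot and the scene stay as the last step left them, time stands still between calls to the robot, and variables do not carry over. Pictures are saved under pics/ and viewed, at most 10 in all, crops included, and the job is handed in when it is done.

```bash
ls; mkdir -p pics; python3 - <<'E'
from workcell import ctrl, optics
import cv2, numpy as np
for n in ["scene","side","wrist"]:
    im=optics.get_image(n); cv2.imwrite(f"pics/{n}0.png",im[:,:,::-1])
    print(n,{k:np.round(v,3).tolist() if not isinstance(v,str) else v for k,v in optics.camera_model(n).items()})
print(ctrl.get_obs())
E
```

```text
pics
scene {'fov_y': 48.418, 'cx': 321.277, 'cy': 207.333, 'view': [[-0.025, 1.0, 0.017, 3.765], [-0.611, -0.029, 0.791, 252.819], [0.791, 0.009, 0.612, -1555.876], [0.0, 0.0, 0.0, 1.0]]}
side {'fov_y': 42.008, 'cx': 320.281, 'cy': 200.711, 'view': [[0.992, -0.129, -0.0, -552.084], [0.097, 0.746, 0.659, -131.076], [-0.085, -0.653, 0.752, -1466.551], [0.0, 0.0, 0.0, 1.0]]}
wrist {'fov_y': 69.09, 'cx': 315.071, 'cy': 201.714, 'hand_eye': [[0.001, 0.957, 0.291, 80.125], [1.0, -0.001, -0.0, -0.341], [0.0, 0.291, -0.957, -163.091], [0.0, 0.0, 0.0, 1.0]]}
{'t': 0.15, 'qpos': array([ 1.27397432e+00,  4.23669138e-01,  1.63048658e+00,  8.50519278e-06,
        1.08860147e+00, -1.90300134e-02]), 'qvel': array([-0.00056438,  0.00029429, -0.00401026,  0.00129727, -0.00184939,
        0.00177   ]), 'joint_torque': array([-7.35796789e-05, -5.44980848e+01, -2.73921096e+01,  6.43939013e-02,
        2.04660388e-02, -7.01088084e-05]), 'ee_pos': array([171.26329782, 600.6387631 , 222.08882837]), 'orientation': array([-4.34932650e-01, -3.11114726e+00,  1.80450666e-03]), 'ft_force': array([0.19844019, 0.33731964, 0.04199631]), 'moment': array([-0.03078675, -0.00042284, -0.04607598]), 'grasp_force': 0.0, 'width': 87.60851186438322}
```

View pics/scene0.png

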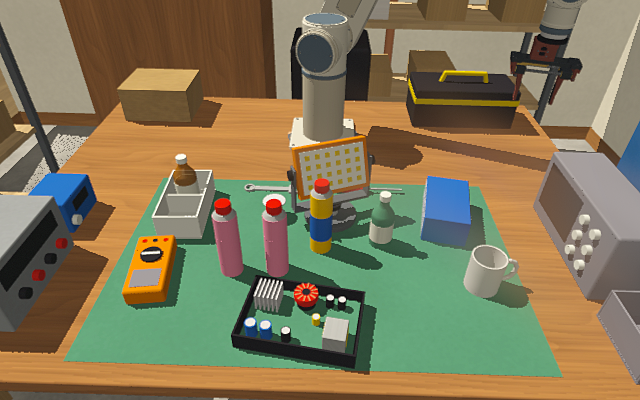

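View pics/side0.png

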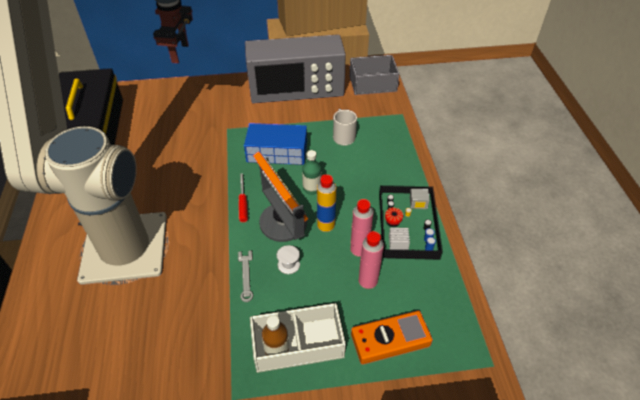

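Scene picture: yellow can with blue band at (320,220). Look-alikes are the pink cans at (228,240) and (275,240) and the green tin at (382,220). I choose the yellow one. The lamp head is at (331,168), the coil at (306,295), and the empty caddy compartment at (182,220), the near one. The side picture shows the can at (327,205) and the coil at (394,216).

```bash
cat > h.py <<'E'
from workcell import ctrl, optics
import cv2, numpy as np
from scipy.optimize import minimize, least_squares
from scipy.spatial.transform import Rotation as R
CM={n:optics.camera_model(n) for n in ["scene","side","wrist"]}
def T_tool():
    o=ctrl.get_obs(); T=np.eye(4); T[:3,:3]=R.from_rotvec(o["orientation"]).as_matrix(); T[:3,3]=o["ee_pos"]; return T
def view(n,T=None):
    return np.array(CM[n]["view"]) if n!="wrist" else np.linalg.inv(T@np.array(CM[n]["hand_eye"]))
def proj(n,P,T=None):
    m=CM[n]; V=view(n,T); P=np.atleast_2d(P); c=P@V[:3,:3].T+V[:3,3]; f=200/np.tan(np.radians(m["fov_y"])/2)
    return np.c_[m["cx"]+f*c[:,0]/-c[:,2], m["cy"]-f*c[:,1]/-c[:,2]]
def ray(n,uv,T=None):
    m=CM[n]; V=np.linalg.inv(view(n,T)); f=200/np.tan(np.radians(m["fov_y"])/2)
    d=V[:3,:3]@np.array([(uv[0]-m["cx"])/f,-(uv[1]-m["cy"])/f,-1]); return V[:3,3],d/np.linalg.norm(d)
def onz(n,uv,z,T=None):
    o,d=ray(n,uv,T); return o+d*(z-o[2])/d[2]
def cyl(r,z0,z1):
    a=np.linspace(0,2*np.pi,24,endpoint=False); return np.vstack([np.c_[r*np.cos(a),r*np.sin(a),0*a+z] for z in(z0,z1)])
def box(x,y,z): return np.array([[i*x/2,j*y/2,k*z] for i in(-1,1) for j in(-1,1) for k in(0,1)])
def bb(uv): return np.r_[uv.min(0),uv.max(0)]
def mask(t,c,k=0):
    r=optics.masks_of(t,c); return r
E
python3 - <<'E'
from h import *
import pickle
S={}
for c in ["scene","side"]:
    optics.get_image(c)
    for t in ["can","lamp_eye","lamp_swivel","coil","caddy_free","organiser","bottle","spool","tin","screwdriver"]:
        r=optics.masks_of(t,c); S[t,c]=r
        print(c,t,[(round(d["conf"],2),np.round(d["extent"]).astype(int).tolist(),int(d["pixels"].sum())) for d in r])
pickle.dump(S,open("S.pkl","wb"))
print(onz("scene",(306,294),50),onz("side",(394,216),50))
print(ctrl.get_obs()["t"])
E
```

```text
scene can [(0.83, [320, 215, 26, 76], 1545), (0.68, [229, 236, 29, 81], 1707), (0.61, [275, 236, 24, 74], 1692)]
scene lamp_eye [(0.91, [332, 169, 77, 64], 3724)]
scene lamp_swivel [(0.79, [333, 174, 87, 70], 4589)]
scene coil [(0.68, [295, 321, 135, 91], 9154)]
scene caddy_free [(0.74, [187, 206, 63, 71], 2809)]
scene organiser [(0.93, [445, 210, 48, 73], 3091)]
scene bottle [(0.57, [187, 172, 30, 43], 778)]
scene spool [(0.54, [274, 199, 23, 13], 134)]
scene tin [(0.64, [331, 170, 79, 62], 3593), (0.62, [381, 220, 33, 62], 1091), (0.35, [274, 197, 24, 10], 138)]
scene screwdriver [(0.5, [374, 190, 58, 9], 91)]
side can [(0.95, [362, 226, 21, 53], 833), (0.81, [325, 206, 18, 53], 958), (0.78, [371, 261, 18, 57], 1025)]
side lamp_eye [(0.88, [281, 187, 53, 70], 729)]
side lamp_swivel [(0.97, [281, 193, 49, 84], 1728)]
side coil [(0.72, [411, 222, 74, 78], 4248)]
side caddy_free [(0.86, [297, 337, 94, 70], 4066), (0.53, [280, 186, 50, 68], 650)]
side organiser [(0.9, [276, 142, 61, 37], 2271)]
side bottle [(0.93, [276, 335, 27, 38], 851)]
side spool [(0.58, [291, 259, 23, 32], 549)]
side tin [(0.74, [310, 171, 19, 42], 611)]
side screwdriver [(0.61, [244, 275, 14, 49], 386), (0.59, [243, 199, 7, 45], 294)]
[770.8343117 -16.6833493  50.       ] [764.0743209  -26.31040144  50.        ]
1.25
```

```bash
python3 - <<'E'
import cv2
a=cv2.imread("pics/scene0.png")[130:260,250:420]; b=cv2.imread("pics/side0.png")[140:270,230:370]
a=cv2.resize(a,None,fx=4.4,fy=4.4,interpolation=2)
cv2.imwrite("pics/crop1.png",a)
b=cv2.resize(b,None,fx=4.5,fy=4.5,interpolation=2); cv2.imwrite("pics/crop2.png",b)
E
```

```text
(no output)
```

View pics/crop1.png

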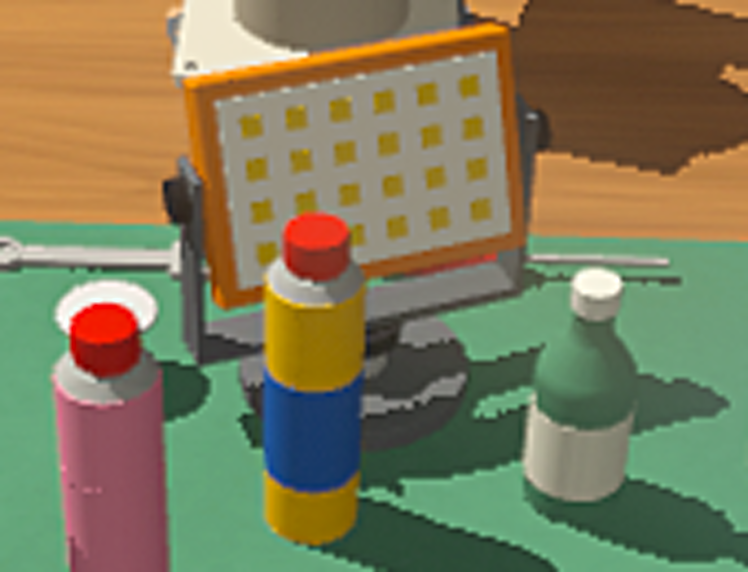

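View pics/crop2.png

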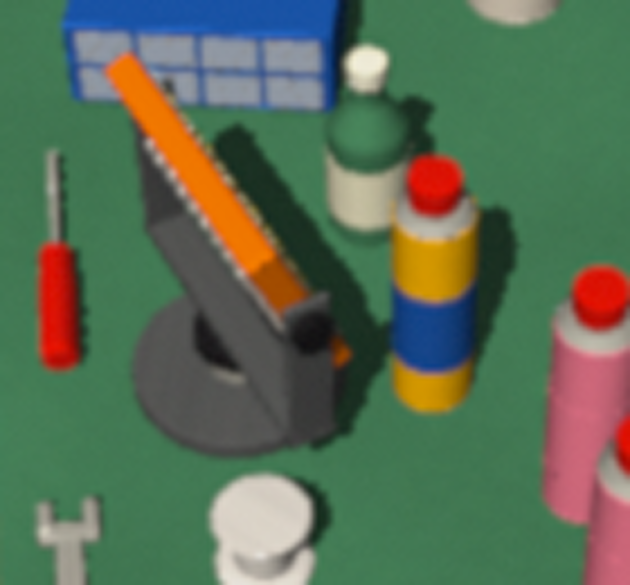

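The crop confirms the choice: yellow with a blue band, clear of the lamp. The head is tilted up (lower edge forward) and swivelled toward +y.

```bash
cat > fit.py <<'E'
from h import *
import pickle
S=pickle.load(open("S.pkl","rb"))
def ext(e): return np.r_[e[0]-e[2]/2,e[1]-e[3]/2,e[0]+e[2]/2,e[1]+e[3]/2]
def fit(P,obs,p0,yaw=False):
    def res(p,o=obs):
        Q=P.copy()
        if yaw: Q=Q@R.from_euler('z',p[2]).as_matrix().T
        Q=Q+np.r_[p[:2],0]
        return np.concatenate([bb(proj(c,Q))-ext(e) for c,e in o])
    s=least_squares(res,p0,loss='soft_l1'); return s.x,res(s.x)
can=np.vstack([cyl(26,0,165),cyl(17,165,195)])
E
python3 - <<'E'
from fit import *
np.set_printoptions(precision=1,suppress=True)
g=lambda t,c,i=0:(c,S[t,c][i]["extent"])
print("can",*fit(can,[g("can","scene"),g("can","side",1)],[600,0]))
for n,i,j in(("pinkA",1,2),("pinkB",2,0)): print(n,*fit(can,[g("can","scene",i),g("can","side",j)],[700,-100]))
print("tin",*fit(np.vstack([cyl(28,0,90),cyl(14,90,150)]),[g("tin","scene",1),g("tin","side")],[600,100]))
print("spool",*fit(cyl(30,0,50),[g("spool","side")],[500,-100]))
print("bottle",*fit(np.vstack([cyl(30,0,90),cyl(14,90,140)])+[0,0,5],[g("bottle","scene"),g("bottle","side")],[450,-300]))
for y in(0,1.5):
  print("caddy",*fit(box(210,110,70),[g("caddy_free","scene"),g("caddy_free","side")],[500,-300,y],True))
print("tray",*fit(box(160,240,45),[g("coil","scene"),g("coil","side")],[800,0,0],True))
print("org",*fit(box(190,110,75),[g("organiser","scene"),g("organiser","side")],[500,200,0],True))
# coil by colour
for c in("scene","side"):
    im=optics.get_image(c).astype(int); m=S["coil",c][0]["pixels"]; 
    r=(im[...,0]>140)&(im[...,1]<70)&(im[...,2]<70)
    m=cv2.dilate(m.astype(np.uint8),np.ones((5,5)))>0
    v,u=np.nonzero(r&m); print("coil",c,len(u),u.min(),u.max(),v.min(),v.max(),onz(c,((u.min()+u.max())/2,(v.min()+v.max())/2),40))
# lens: least squares on front corners, scene
px=np.array([[200,96],[510,38],[525,245],[228,305]])/4.4+[250,130]
c=np.array([[-95,65],[95,65],[95,-65],[-95,-65]])
def res(p,xf=14):
    Rm=(R.from_euler('z',p[2])*R.from_euler('y',p[3])).as_matrix()
    return (proj("scene",np.c_[0*c[:,0]+xf,c]@Rm.T+[p[0],p[1],155])-px).ravel()
s=least_squares(res,[480,20,.3,-.4]);print("lamp",s.x,np.degrees(s.x[2:]),s.fun)
E
```

```text
can [569.4   2.7] [ 0.9 -0.5 -2.   0.4 -0.6 -3.7  0.7  0.7]
pinkA [ 654.1 -195.6] [-3.3  0.9  0.  -0.5 -6.3 -1.4  0.4 -0.5]
pinkB [656.9 -88.8] [-1.2 -0.9  1.8  4.7 -1.5 -1.8  0.4  3.3]
tin [548.8 160.3] [ 5.1  0.7 -1.2 -1.5  0.2 -0.9  0.1  1.8]
spool [ 460.8 -118.7] [ 0.2  1.6 -0.3 -1.3]
bottle [ 404.  -359.2] [ 0.7  3.  -0.8 12.8 -0.9 -1.7 -0.2  5.6]
caddy [ 455.8 -344.8    3.2] [-1.6 -1.  -1.8 -2.4 -0.4 -2.3  0.7 -2.8]
caddy [ 487.5 -313.     1.9] [ -3.6  10.8  23.6  -0.1  20.6 -30.    4.6   1. ]
tray [810.6 -28.5  -0.1] [ 1.4  0.7 -2.1 -0.1  1.9  0.7 -1.7 -0.3]
org [456.3 314.9  13.5] [-25.9   1.7  16.   -0.3  -0.3  -7.7  -0.2  18.9]
coil scene 191 294 317 283 303 [759.4 -18.4  40. ]
coil side 169 379 402 208 239 [751.1 -44.   40. ]
lamp [450.1  31.1   0.4  -0.2] [ 24.4 -12.6] [-0.1 -0.7  2.  -1.9 -0.3 -0.4 -1.5  2.2]
```

```bash
cat >> h.py <<'E'
def plan(p,Rt=None,T=None):
    """tool-axis shift (units of 40 mm, present axes) and turn (units of 6 deg) to reach p, Rt"""
    T=T_tool() if T is None else T
    s=T[:3,:3].T@(np.array(p)-T[:3,3])/40
    t=R.from_matrix(T[:3,:3].T@(T[:3,:3] if Rt is None else Rt)).as_rotvec()/np.radians(6)
    print("shift units",np.round(s,2),"turn units",np.round(t,2)); return s,t
def down(a): # tool down, closing axis at angle a (deg) from world x
    a=np.radians(a); y=np.array([np.cos(a),np.sin(a),0]); z=np.array([0,0,-1.]); return np.c_[np.cross(y,z),y,z]
E
python3 - <<'E'
from h import *
plan([540,0,360],down(90))
print(onz("side",(282,223),16), onz("scene",(250+365/4.4,130+375/4.4),16))
E
```

```text
shift units [-12.98 -11.92  -3.43] turn units [ 0.   -0.   -2.65]
[447.53062538  16.89537333  16.        ] [466.54507113  38.61261863  16.        ]
```

```bash
python3 -m jog '[[0,0,-1,0,0,0,1],[-0.7,-0.64,-0.7,0,0,0,1],[-0.7,-0.64,-0.7,0,0,0,1],[-0.7,-0.64,-0.4,0,0,0,1],[-0.7,-0.64,-0.3,0,0,0,1],[-0.7,-0.64,-0.3,0,0,0,1],[-0.7,-0.64,0,0,0,0,1],[-0.7,-0.64,0,0,0,0,1],[-0.7,-0.64,0,0,0,0,1],[-0.7,-0.64,0,0,0,0,1],[-0.7,-0.64,0,0,0,0,1],[-0.7,-0.64,0,0,0,0,1],[-0.7,-0.64,0,0,0,0,1],[-0.7,-0.64,0,0,0,0,1],[-0.7,-0.64,0,0,0,0,1],[-0.7,-0.64,0,0,0,0,1],[-0.7,-0.64,0,0,0,-0.6,1],[-0.7,-0.64,0,0,0,-0.7,1],[0,0,0,0,0,-0.7,1],[0,0,0,0,0,-0.65,1]]'
python3 - <<'E'
from h import *
plan([540,0,360],down(90))
T=T_tool(); im=optics.get_image("wrist"); cv2.imwrite("pics/w1.png",im[:,:,::-1]); np.save("T1.npy",T)
for t in ["can","lamp_eye","lamp_swivel","coil"]:
    print(t,[(round(d["conf"],2),np.round(d["extent"]).astype(int).tolist()) for d in optics.masks_of(t,"wrist")])
print(proj("wrist",[[569,3,195],[569,3,0],[450,31,155],[766,-22,50]],T))
E
```

```text
t: 3.35
ee_pos: [512.2, 52.1, 358.5]
orientation: [0.0, -3.141, 0.0]
ft_force: [-1.5, -0.1, 0.6]
width: 87.6
grasp_force: 0.0
shift units [-0.69 -1.3  -0.04] turn units [-0. -0.  0.]
can [(0.94, [231, 239, 49, 37]), (0.9, [284, 214, 45, 65]), (0.87, [163, 251, 77, 55])]
lamp_eye [(0.91, [286, 119, 179, 107])]
lamp_swivel [(0.71, [295, 118, 188, 108]), (0.28, [286, 215, 45, 63])]
coil [(0.63, [276, 309, 128, 88])]
[[274.77006583 231.59857977]
 [288.76612545 190.75321133]
 [298.20947987 128.92277916]
 [275.78818846 298.51902543]]
```

View pics/w1.png

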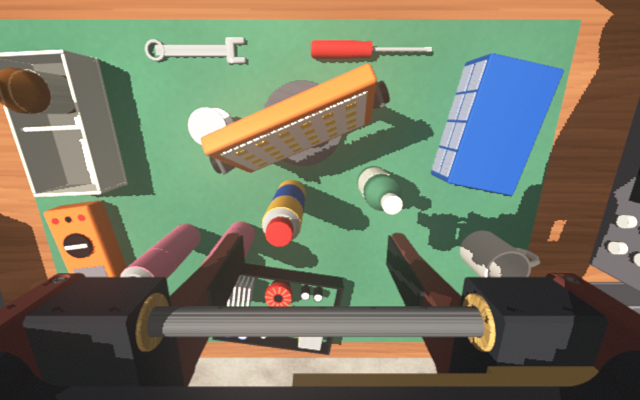

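The wrist picture shows the can's cap at (279,231), the coil at (278,295), and the lamp's top edge running from (203,140) to (373,67). The caddy's empty compartment is at (70,160). I refine the positions with this view.

```bash
python3 - <<'E'
from h import *
np.set_printoptions(precision=1,suppress=True)
T1=np.load("T1.npy")
print("can cap wrist",onz("wrist",(279.5,226),195,T1),"scene",onz("scene",(322,182),195))
def tri(obs):
    A=np.zeros((3,3));b=np.zeros(3)
    for c,uv in obs:
        o,d=ray(c,uv,T1); M=np.eye(3)-np.outer(d,d); A+=M;b+=M@o
    return np.linalg.solve(A,b)
print("coil",onz("wrist",(278,294.5),50,T1),tri([("scene",(306,294)),("wrist",(278,294.5))]),tri([("scene",(306,294)),("side",(394,215)),("wrist",(278,294.5))]))
# caddy rim corners (z=70) in wrist
for uv in [(35,194),(125,184),(75,52),(66,124)]: print("caddy",uv,onz("wrist",uv,70,T1))
c=np.array([[-95,65],[95,65],[95,-65],[-95,-65]])
sp=np.array([[200,96],[510,38],[525,245],[228,305]])/4.4+[250,130]; wp=np.array([[211,157],[379,83]])
for xf in (5,11,16,22):
  def res(p):
    Rm=(R.from_euler('z',p[2])*R.from_euler('y',p[3])).as_matrix()
    Q=np.c_[0*c[:,0]+xf,c]@Rm.T+[p[0],p[1],155]
    return np.r_[(proj("scene",Q)-sp).ravel(),(proj("wrist",Q[:2],T1)-wp).ravel()]
  s=least_squares(res,[480,20,.3,-.4]);print("lamp",xf,s.x[:2],np.degrees(s.x[2:]),s.fun)
E
```

```text
can cap wrist [561.7   9.  195. ] scene [573.8   8.9 195. ]
coil [757.2 -17.5  50. ] [763.2 -17.9  41.4] [764.8 -17.7  42.6]
caddy (35, 194) [ 556.7 -399.7   70. ]
caddy (125, 184) [ 539.9 -251.4   70. ]
caddy (75, 52) [ 349.7 -285.9   70. ]
caddy (66, 124) [ 447.5 -322.7   70. ]
lamp 5 [454.4  34.5] [ 23.  -18.4] [-1.2 -2.1  1.  -2.2  0.8  0.4 -1.2  2.1 -2.1  1.5  2.2 -0.8]
lamp 11 [450.1  32.6] [ 23.  -19.1] [-1.2 -2.7  1.1 -2.8  1.1  0.1 -1.   1.8 -2.7  2.   2.6 -0.8]
lamp 16 [446.1  30.8] [ 23.  -19.2] [-1.2 -3.3  1.1 -3.4  1.2 -0.4 -1.   1.3 -3.2  2.4  3.  -0.7]
lamp 22 [440.1  28.3] [ 23.1 -18.2] [-1.2 -3.9  1.3 -4.   1.  -1.1 -1.2  0.5 -3.6  3.1  3.5 -0.6]
```

```bash
python3 -m jog '[[-0.7,-0.55,0,0,0,0,1],[-0.7,-0.55,0.6,0,0,0,1],[0,0,0.9,0,0,0,1],[0,0,0.9,0,0,0,1],[0,0,0.6,0,0,0,1],[0,0,0,0,0,0,1]]'
python3 - <<'E'
from h import *
np.set_printoptions(precision=1,suppress=True)
plan([568,7,129],down(90))
T=T_tool(); im=optics.get_image("wrist"); cv2.imwrite("pics/w2.png",im[:,:,::-1]); np.save("T2.npy",T)
hsv=cv2.cvtColor(im,cv2.COLOR_RGB2HSV); r=((hsv[...,0]<6)|(hsv[...,0]>174))&(hsv[...,1]>190)&(hsv[...,2]>150)
n,l,s,c=cv2.connectedComponentsWithStats(r.astype(np.uint8))
for i in np.argsort(-s[1:,4])[:4]+1: print(s[i],c[i],onz("wrist",c[i],195,T))
print(proj("wrist",[[568,7,195],[568,7,165]],T))
E
```

```text
t: 4.2
ee_pos: [565.4, 9.6, 235.3]
orientation: [-0.001, -3.135, -0.0]
ft_force: [-0.8, -0.7, -0.5]
width: 88.1
grasp_force: 0.0
shift units [-0.1 -0.1  2.7] turn units [ 0.  -0.1 -0. ]
[[312.  228.9]
 [312.4 215.7]]
```

View pics/w2.png

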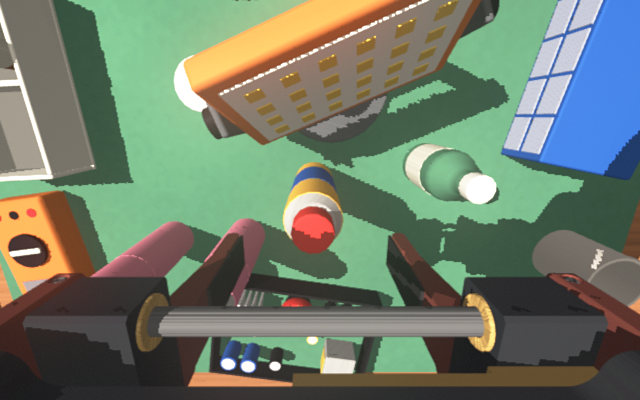

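The cap centre at (313,230) matches the predicted (312,229), so the can is at (568,7). I descend, grip and lift.

```bash
python3 -m jog '[[-0.07,-0.05,0.7,0,0,0,1],[0,0,0.8,0,0,0,1],[0,0,0.8,0,0,0,1],[0,0,0.35,0,0,0,1],[0,0,0,0,0,0,1],[0,0,0,0,0,0,0.4],[0,0,0,0,0,0,0.4],[0,0,0,0,0,0,0.4],[0,0,0,0,0,0,0.4],[0,0,0,0,0,0,0.4],[0,0,0,0,0,0,0.4],[0,0,0,0,0,0,0.4]]'
```

```text
t: 5.45
ee_pos: [571.0, 7.3, 133.3]
orientation: [0.0, 3.141, 0.0]
ft_force: [-0.5, 0.4, 5.1]
width: 51.8
grasp_force: 30.0
```

```bash
python3 -m jog '[[0,0,-0.3,0,0,0,0.4],[0,0,-0.7,0,0,0,0.4],[0,0,-0.8,0,0,0,0.4],[0,0,-0.8,0,0,0,0.4],[0,0,-0.8,0,0,0,0.4],[0,0,-0.8,0,0,0,0.4],[0.1,-0.5,-0.4,0,0,0,0.4],[0.2,-0.8,0,0,0,0,0.4],[0.2,-0.8,0,0,0,0,0.4],[0.2,-0.8,0,0,0,0,0.4],[0.2,-0.7,0,0,0,0,0.4],[0.2,-0.5,0,0,0,0,0.4],[0.1,-0.2,0,0,0,0,0.4],[0,0,0,0,0,0,0.4]]'
python3 - <<'E'
from h import *
np.set_printoptions(precision=1,suppress=True)
T=T_tool(); im=optics.get_image("wrist"); cv2.imwrite("pics/w3.png",cv2.resize(im[:,:,::-1],None,fx=1.25,fy=1.25)); np.save("T3.npy",T)
print([(round(d["conf"],2),np.round(d["extent"]).astype(int).tolist()) for d in optics.masks_of("caddy_free","wrist")])
E
```

```text
t: 6.85
ee_pos: [521.8, -165.3, 316.7]
orientation: [-0.003, -3.141, -0.0]
ft_force: [-0.5, 0.9, -2.5]
width: 51.5
grasp_force: 30.0
[(0.57, [181, 118, 118, 165])]
```

View pics/w3.png

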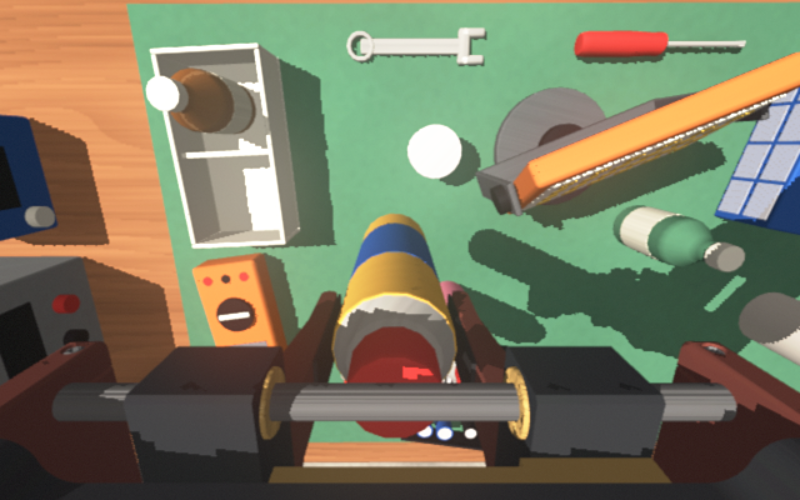

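The caddy's rim corners are at (151,48), (259,44), (285,243) and (192,247) in the enlarged picture. The near compartment is empty and the can hangs straight.

```bash
python3 - <<'E'
from h import *
np.set_printoptions(precision=2,suppress=True)
T=np.load("T3.npy")
px=np.array([[151,48],[259,44],[285,243],[192,247]])/1.25
P=np.array([[-105,-55],[-105,55],[105,55],[105,-55]])
def res(p):
    Q=P@np.array([[np.cos(p[2]),np.sin(p[2])],[-np.sin(p[2]),np.cos(p[2])]])+p[:2]
    return (proj("wrist",np.c_[Q,[70]*4],T)-px).ravel()
s=least_squares(res,[456,-345,0]);print(s.x,s.fun)
f=s.x[:2]+51.5*np.array([np.cos(s.x[2]),np.sin(s.x[2])]);print(f)
plan([*f,330],down(90))
print("foot",onz("wrist",(555/1.25,145/1.25),16,T))
E
```

```text
[ 453.29 -351.66    0.04] [-0.3  -0.35  0.23 -0.79  0.14  1.06 -0.06  0.53]
[ 504.76 -349.79]
shift units [ 0.44 -4.64 -0.33] turn units [ 0. -0. -0.]
foot [445.23  31.96  16.  ]
```

```bash
python3 -m jog '[[0.05,-0.4,0,0,0,0,0.4],[0.05,-0.7,0,0,0,0,0.4],[0.1,-0.8,0,0,0,0,0.4],[0.1,-0.8,0,0,0,0,0.4],[0.1,-0.8,0,0,0,0,0.4],[0.04,-0.7,0,0,0,0,0.4],[0,-0.44,0,0,0,0,0.4],[0,0,0,0,0,0,0.4],[0,0,0.5,0,0,0,0.4],[0,0,0.8,0,0,0,0.4],[0,0,0.8,0,0,0,0.4],[0,0,0.8,0,0,0,0.4],[0,0,0.6,0,0,0,0.4],[0,0,0.4,0,0,0,0.4],[0,0,0,0,0,0,0.4]]'; python3 -c "
from h import *
plan([504,-348,139],down(90))"
```

```text
t: 8.45
ee_pos: [503.9, -348.1, 158.2]
orientation: [0.001, -3.138, -0.005]
ft_force: [0.8, 0.9, -2.0]
width: 51.5
grasp_force: 30.0
shift units [-0.01 -0.    0.48] turn units [ 0.03 -0.04  0.01]
```

```bash
python3 -m jog '[[0,0,0.25,0,0,0,0.4],[0,0,0.1,0,0,0,0.4],[0,0,0.07,0,0,0,0.4],[0,0,0,0,0,0,0.4]]';  python3 -m jog '[[0,0,0.05,0,0,0,0.4],[0,0,0,0,0,0,0.4]]'
```

```text
t: 8.85
ee_pos: [504.9, -350.3, 144.1]
orientation: [0.0, 3.141, -0.0]
ft_force: [0.2, 0.3, -2.5]
width: 51.5
grasp_force: 30.0
t: 9.05
ee_pos: [504.9, -350.4, 142.0]
orientation: [0.001, 3.141, -0.0]
ft_force: [-0.1, -0.8, -2.2]
width: 51.5
grasp_force: 30.0
```

```bash
python3 -m jog '[[0,0,0.05,0,0,0,0.4],[0,0,0,0,0,0,0.4]]';  python3 -m jog '[[0,0,0.05,0,0,0,0.4],[0,0,0,0,0,0,0.4]]'
```

```text
t: 9.25
ee_pos: [504.8, -350.3, 139.8]
orientation: [-0.001, -3.141, -0.0]
ft_force: [1.2, 0.1, -2.9]
width: 51.5
grasp_force: 30.0
t: 9.45
ee_pos: [505.2, -350.5, 138.3]
orientation: [0.001, 3.141, -0.001]
ft_force: [0.1, 0.6, 1.0]
width: 51.6
grasp_force: 30.0
```

Contact with the floor is felt. I release and rise.

```bash
python3 -m jog '[[0,0,0.03,0,0,0,0.4],[0,0,0,0,0,0,0.7],[0,0,0,0,0,0,1],[0,0,0,0,0,0,1],[0,0,0,0,0,0,1],[0,0,0,0,0,0,1],[0,0,-0.3,0,0,0,1],[0,0,-0.8,0,0,0,1],[0,0,-0.8,0,0,0,1],[0,0,-0.8,0,0,0,1],[0,0,-0.8,0,0,0,1],[0,0,-0.8,0,0,0,1],[0,0,0,0,0,0,1]]'
python3 - <<'E'
from fit import *
np.set_printoptions(precision=1,suppress=True)
for c in("scene","side"):
    im=optics.get_image(c); cv2.imwrite(f"pics/{c}1.png",im[:,:,::-1])
a=cv2.imread("pics/scene1.png")[130:310,130:430];b=cv2.imread("pics/side1.png")[150:400,230:440]
a=cv2.resize(a,(500,300));b=cv2.resize(b,(252,300))
cv2.imwrite("pics/c3.png",np.hstack([a,b]))
E
```

```text
t: 10.75
ee_pos: [506.8, -351.7, 314.8]
orientation: [0.0, 3.134, -0.009]
ft_force: [-0.1, 0.3, 0.6]
width: 87.7
grasp_force: 0.0
```

View pics/c3.png

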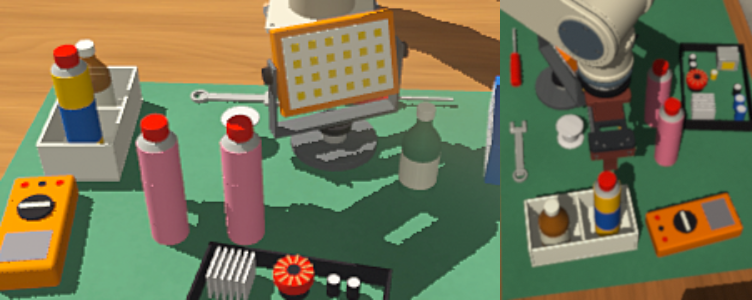

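The can stands upright in the caddy's near compartment (crop about (75,95) and (607,210)), and the rest is unchanged. Next is the lamp. I'll grip the head's top edge with the tool aligned to the head, then turn it about lamp_eye.

```bash
python3 -m jog '[[0.1,0.4,0,0,0,0,1],[0.2,0.8,0,0,0,0,1],[0.2,0.9,0,0,0,0,1],[0.2,0.9,0,0,0,0,1],[0.2,0.9,0,0,0,0,1],[0.2,0.9,0,0,0,0,1],[0.2,0.9,0,0,0,0,1],[0.2,0.9,0,0,0,0,1],[0.2,0.9,0,0,0,0,1],[0.2,0.8,0,0,0,0,1],[0.2,0.6,0,0,0,0,1],[0.1,0.3,0,0,0,0,1],[0,0,0,0,0,1,1],[0,0,0,0,0,1,1],[0,0,0,0,0,1,1],[0,0,0,0,0,1,1],[0,0,0,0,0,1,1],[0,0,0,0,0,1,1],[0,0,0,0,0,1,1],[0,0,0,0,0,1,1]]'
python3 -m jog '[[0,0,0,0,0,1,1],[0,0,0,0,0,1,1],[0,0,0,0,0,1,1],[0,0,0,-1,0,0.2,1],[0,0,0,-1,0,0,1],[0,0,0,-1,0,0,1],[0,0,0,-0.2,0,0,1],[0,0,0,0,0,0,1]]'
cat >> h.py <<'E'
def head(yaw,tilt): # tool axes when gripping the head
    H=(R.from_euler('z',yaw,degrees=True)*R.from_euler('y',tilt,degrees=True)).as_matrix()
    return np.c_[H[:,1],H[:,0],-H[:,2]],H
E
python3 - <<'E'
from h import *
np.set_printoptions(precision=2,suppress=True)
Rt,H=head(23,-19); e=np.array([447,31,155])
plan(e+H@[0,0,120],Rt); plan(e+H@[0,0,35],Rt)
o=ctrl.get_obs();print(o["qpos"],o["t"],o["ee_pos"]); T=T_tool()
im=optics.get_image("wrist"); cv2.imwrite("pics/w4.png",im[:,:,::-1])
print("toolz",T[:3,2],"tooly",T[:3,1])
E
```

```text
t: 12.85
ee_pos: [416.1, 17.6, 307.8]
orientation: [-1.284, -2.865, 0.001]
ft_force: [-0.7, -0.5, -0.2]
width: 88.1
grasp_force: 0.0
t: 13.65
ee_pos: [416.0, 17.3, 308.2]
orientation: [1.624, 2.439, 0.411]
ft_force: [0.5, 1.0, -0.2]
width: 87.8
grasp_force: 0.0
shift units [ 0.01 -0.45  0.9 ] turn units [ 0.01  0.   -0.05]
shift units [ 0.01 -0.45  3.02] turn units [ 0.01  0.   -0.05]
[-0.11 -0.16  2.15  0.21  0.87 -0.61] 13.65 [415.96  17.32 308.17]
toolz [ 0.3   0.13 -0.95] tooly [0.87 0.36 0.33]
```

```bash
cat > lampfit.py <<'E'
from h import *
np.set_printoptions(precision=2,suppress=True)
import sys
B=np.array([[x,y,z] for x in(-11,11) for y in(-95,95) for z in(-65,65)],float)
def lampfit(cams,Ts,e=(447,31),ang0=(23,-19),free=4):
    """silhouette fit (IoU) of the slab to the head masks"""
    M={}
    for c in cams:
        optics.get_image(c); r=optics.masks_of("lamp_eye",c)
        if r: M[c]=r[0]["pixels"]; print(c,r[0]["conf"],np.round(r[0]["extent"]))
    def cost(p):
        s=0; H=(R.from_euler('z',p[2],degrees=True)*R.from_euler('y',p[3],degrees=True)).as_matrix()
        for c in M:
            uv=proj(c,B@H.T+[p[0],p[1],155],Ts)
            im=np.zeros((400,640),np.uint8); cv2.fillConvexPoly(im,cv2.convexHull((uv*16).astype(np.int32)),1,shift=4)
            i=(im>0)&M[c]; u=(im>0)|M[c]; s-=i.sum()/u.sum()
        return s
    x0=np.array([*e,*ang0],float)
    sim=np.vstack([x0]+[x0+d for d in np.diag([8,8,5,6])])
    r=minimize(cost,x0,method="Nelder-Mead",options=dict(initial_simplex=sim,xatol=.1,fatol=1e-4))
    print("start",cost(x0),"fit",r.x,r.fun); return r.x
E
python3 - <<'E'
from lampfit import *
T=T_tool(); lampfit(["scene"],T); lampfit(["scene","side"],T); lampfit(["scene","wrist"],T)
E
```

```text
scene 0.84 [332. 168.  79.  62.]
start -0.9512971120900636 fit [449.23  31.25  24.02 -14.02] -0.9625496031746031
scene 0.56 [332. 169.  77.  59.]
side 0.91 [278. 184.  54.  64.]
start -1.6384479653515518 fit [448.8   32.78  23.3  -17.87] -1.753879282440204
scene 0.57 [334. 169.  78.  62.]
wrist 0.59 [295. 198.  35. 199.]
start -1.7934815374065514 fit [450.79  29.3   22.43 -20.98] -1.9036270739772054
```

```bash
python3 -m jog '[[0,-0.4,0,0,0,0,1],[0,0,0.8,0,0,0,1],[0,0,0.8,0,0,0,1],[0,0,0.7,0,0,0,1],[0,0,0.5,0,0,0,1],[0,0,0.2,0,0,0,1],[0,0,0,0,0,0,1]]'
python3 - <<'E'
from h import *
Rt,H=head(23,-18.5); T=T_tool(); print(H.T@(T[:3,3]-[449,31,155])); print(ctrl.get_obs()["ft_force"])
E
```

```text
t: 14.9
ee_pos: [438.3, 27.1, 189.2]
orientation: [1.623, 2.441, 0.412]
ft_force: [-0.4, -0.1, 0.3]
width: 87.7
grasp_force: 0.0
[3.31746723e-02 6.44068075e-01 3.60037697e+01]
[-0.40024572 -0.10982814  0.27718719]
```

```bash
python3 -m jog '[[0,0,0,0,0,0,0.6],[0,0,0,0,0,0,0.4],[0,0,0,0,0,0,0.2],[0,0,0,0,0,0,0.1],[0,0,0,0,0,0,0.1],[0,0,0,0,0,0,0.1],[0,0,0,0,0,0,0.1],[0,0,0,0,0,0,0.1]]'
```

```text
t: 15.7
ee_pos: [439.2, 27.3, 190.0]
orientation: [1.621, 2.439, 0.413]
ft_force: [-4.0, -1.9, 1.0]
width: 27.4
grasp_force: 1.8
```

```bash
python3 -m jog '[[0,0,0,0,0,0,0.1],[0,0,0,0,0,0,0.1],[0,0,0,0,0,0,0.1],[0,0,0,0,0,0,0.1]]'
```

```text
t: 16.1
ee_pos: [438.4, 27.2, 189.6]
orientation: [1.622, 2.44, 0.412]
ft_force: [-4.2, -3.4, 3.2]
width: 21.6
grasp_force: 30.0
```

```bash
python3 -m jog '[[0,0.047,0,0.5,0,0,0.1],[0,0.047,0,0.5,0,0,0.1],[0,0.047,0,0.5,0,0,0.1],[0,0.047,0,0.5,0,0,0.1],[0,0.047,0,0.5,0,0,0.1],[0,0.047,0.005,0.6,0,0,0.1],[0,0,0,0,0,0,0.1]]'
python3 - <<'E'
from h import *
T=T_tool(); print(T[:3,:3]); print(T[:3,3]-[449,31,155])
E
```

```text
t: 16.8
ee_pos: [449.2, 31.6, 191.6]
orientation: [1.736, 2.616, 0.01]
ft_force: [-4.5, -3.7, 3.7]
width: 21.6
grasp_force: 30.0
[[-0.38817769  0.92156908  0.00533927]
 [ 0.92158291  0.38815955  0.00413576]
 [ 0.0017389   0.00652599 -0.99997719]]
[ 0.22879435  0.64661022 36.56628722]
```

```bash
python3 -m jog '[[0,0,0,0,0,0.3,0.1],[0,0,0,0,0,0.5,0.1],[0,0,0,0,0,0.6,0.1],[0,0,0,0,0,0.6,0.1],[0,0,0,0,0,0.6,0.1],[0,0,0,0,0,0.6,0.1],[0,0,0,0,0,0.6,0.1],[0,0,0,0,0,0.6,0.1],[0,0,0,0,0,0.6,0.1],[0,0,0,0,0,0.3,0.1],[0,0,0,0,0,0,0.1]]'
python3 - <<'E'
from lampfit import *
T=T_tool(); print("yaw",np.degrees(np.arctan2(T[1,1],T[0,1])),"tilt",np.degrees(np.arcsin(-T[2,1])),T[:3,3]-[449,31,155],ctrl.get_obs()["moment"])
lampfit(["scene"],T,(449,31),(-9,0))
E
```

```text
t: 17.9
ee_pos: [449.8, 31.8, 191.7]
orientation: [2.387, 2.038, 0.02]
ft_force: [4.8, 2.8, -12.0]
width: 21.8
grasp_force: 30.0
yaw -9.028153021802686 tilt -0.5904242120158014 [ 0.81  0.82 36.66] [ 0.09 -0.72 -0.16]
scene 0.81 [333. 168.  79.  55.]
start -0.9001791656002047 fit [451.37  31.56 -10.75   5.35] -0.9306035628822121
```

```bash
python3 -m jog '[[0,0.047,0,0.5,0,0,0.1],[0,0.047,0,0.5,0,0,0.1],[0,0.047,0,0.5,0,0,0.1],[0,0.047,0,0.5,0,0,0.1],[0,0.047,0,0.5,0,0,0.1],[0,0.05,0.005,0.6,0,0,0.1],[0,0,0,0,0,0,0.1]]'
python3 - <<'E'
from lampfit import *
T=T_tool(); print("yaw",np.degrees(np.arctan2(T[1,1],T[0,1])),"tilt",np.degrees(np.arcsin(-T[2,1])),T[:3,3]-[449,31,155],ctrl.get_obs()["moment"])
b=T[:3,1]; e=np.array([449,31,155]); print("beam at z50",e+b*(105/-b[2]))
E
```

```text
t: 18.7
ee_pos: [461.4, 30.0, 189.8]
orientation: [-2.19, -1.872, 0.291]
ft_force: [1.1, 1.1, -3.7]
width: 21.9
grasp_force: 30.0
yaw -8.87915660918698 tilt 18.169793072212173 [12.39 -1.03 34.83] [ 0.13 -0.42 -0.29]
beam at z50 [765.09 -18.38  50.  ]
```

```bash
python3 -m jog '[[0,0,0,0,0,0,0.5],[0,0,0,0,0,0,1],[0,0,0,0,0,0,1],[0,0,0,0,0,0,1],[0,0,0,0,0,0,1],[0,0,-0.4,0,0,0,1],[0,0,-0.8,0,0,0,1],[0,0,-0.8,0,0,0,1],[0,0,-0.8,0,0,0,1],[0,0,-0.8,0,0,0,1],[0,0,-0.8,0,0,0,1],[0,0,-0.4,0,0,0,1],[0,0,0,0,0,0,1]]'
python3 - <<'E'
from lampfit import *
T=T_tool(); x=[lampfit(c,T,(449,31),(-9,18)) for c in(["scene"],["scene","side"],["scene","side"],["scene","wrist"])]
im=optics.get_image("scene")[:,:,::-1]; cv2.imwrite("pics/f.png",cv2.resize(im[130:330,130:430],None,fx=2.6,fy=2.6))
E
```

```text
t: 20.0
ee_pos: [520.8, 19.1, 375.2]
orientation: [-2.194, -1.875, 0.286]
ft_force: [0.3, 0.8, 0.7]
width: 87.7
grasp_force: 0.0
scene 0.97 [333. 167.  80.  45.]
start -0.9399938137952366 fit [447.33  31.58  -7.9   20.53] -0.9695415197178583
scene 0.72 [333. 168.  80.  45.]
side 0.93 [280. 188.  21.  79.]
start -1.667581811987736 fit [450.44  31.3  -10.29  18.76] -1.7121277449436012
scene 0.75 [332. 168.  83.  45.]
side 0.57 [279. 188.  24.  82.]
start -1.7108747778946785 fit [450.36  31.06 -10.49  19.09] -1.7513409273633813
scene 0.75 [334. 169.  83.  44.]
wrist 0.66 [313. 182.  24. 161.]
start -1.6936210136877445 fit [448.94  30.32  -9.1   21.22] -1.876565535048588
```

View pics/f.png

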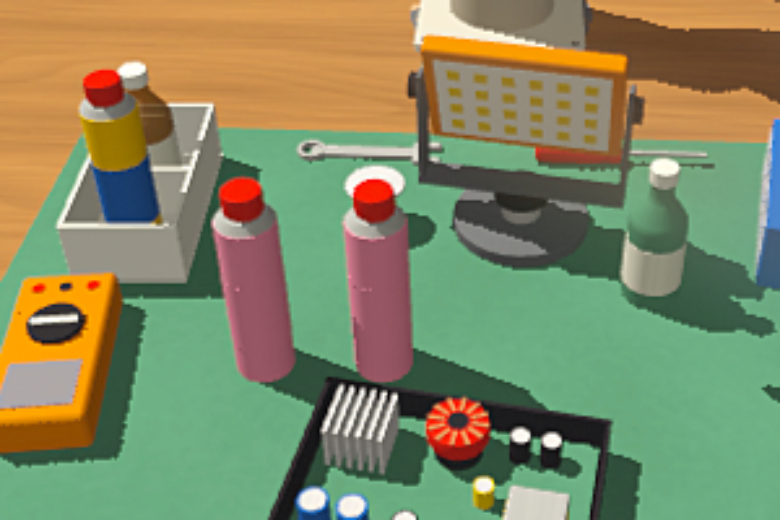

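The picture shows the can upright in the caddy (110,150), the head facing the coil (458,420) and nothing else disturbed. I check the tilt once more using the LED grid at sub-pixel precision.

```bash
python3 - <<'E'
from h import *
np.set_printoptions(precision=2,suppress=True)
def leds(im):
    im=im[120:205,280:385]; big=cv2.resize(im,None,fx=8,fy=8,interpolation=cv2.INTER_CUBIC)
    hsv=cv2.cvtColor(big,cv2.COLOR_BGR2HSV); m=((hsv[...,0]>20)&(hsv[...,0]<30)&(hsv[...,1]>110)&(hsv[...,2]>100)).astype(np.uint8)
    n,l,s,c=cv2.connectedComponentsWithStats(m)
    ok=[i for i in range(1,n) if 100<s[i,4]<2500]; return (c[ok]+.5)/8-.5+[280,120], s[ok,4]
A,sa=leds(cv2.imread("pics/scene1.png")); im=optics.get_image("scene")[:,:,::-1]; cv2.imwrite("pics/scene2.png",im); Bp,sb=leds(im)
print(len(A),sorted(sa),len(Bp),sorted(sb))
gy,gz=np.meshgrid(np.arange(6)-2.5,1.5-np.arange(4)); gy=gy.ravel();gz=gz.ravel()
def pts(p,yaw,tilt):
    H=(R.from_euler('z',yaw,degrees=True)*R.from_euler('y',tilt,degrees=True)).as_matrix()
    return proj("scene",np.c_[0*gy+12,gy*p[2],gz*p[3]+p[4]]@H.T+[p[0],p[1],155])
def near(obs,pr):
    d=np.linalg.norm(obs[:,None]-pr[None],axis=2); j=d.argmin(1); k=d.min(1)<3; return (obs-pr[j])[k]
x=np.array([449,31,27,22,0,23,-18.5,-9,18.5])
for it in range(8):
    ms=[]
    for obs,a in((A,(5,6)),(Bp,(7,8))):
        d=np.linalg.norm(obs[:,None]-pts(x,x[a[0]],x[a[1]])[None],axis=2); ms.append((d.argmin(1),d.min(1)<(6 if it<3 else 2)))
    def res(p):
        r=[]
        for (j,k),obs,a in zip(ms,(A,Bp),((5,6),(7,8))): r.append(((pts(p,p[a[0]],p[a[1]])[j]-obs)[k]/.3).ravel())
        return np.concatenate(r+[(p[:2]-[449,31])/3,[p[4]/2]])
    s=least_squares(res,x,loss='soft_l1'); x=s.x
J=np.linalg.inv(s.jac.T@s.jac)
print(x,[int(k.sum()) for _,k in ms],"sd",np.sqrt(np.diag(J)),"rms",np.sqrt(np.mean(res(x)**2))*.3)
print(ctrl.get_obs()["t"])
E
```

```text
26 [np.int32(113), np.int32(158), np.int32(1238), np.int32(1282), np.int32(1286), np.int32(1294), np.int32(1306), np.int32(1314), np.int32(1314), np.int32(1321), np.int32(1324), np.int32(1325), np.int32(1336), np.int32(1357), np.int32(1375), np.int32(1402), np.int32(1403), np.int32(1407), np.int32(1409), np.int32(1417), np.int32(1419), np.int32(1435), np.int32(1462), np.int32(1507), np.int32(1513), np.int32(1516)] 24 [np.int32(885), np.int32(890), np.int32(894), np.int32(926), np.int32(927), np.int32(933), np.int32(944), np.int32(959), np.int32(977), np.int32(983), np.int32(990), np.int32(1008), np.int32(1013), np.int32(1019), np.int32(1029), np.int32(1039), np.int32(1045), np.int32(1060), np.int32(1066), np.int32(1069), np.int32(1095), np.int32(1096), np.int32(1112), np.int32(1156)]
[451.1   30.41  26.01  23.99   0.88  22.54 -21.43  -9.31  18.32] [24, 24] sd [1.03 0.14 0.08 0.16 0.75 0.32 1.05 0.34 0.52] rms 0.09939834134074771
20.8
```

The LED fit gives a yaw of -9.3° and a tilt of 18.3°, which agrees with the tool. The beam falls on the coil, so I hand in.

```bash
python3 -c "
from workcell import ctrl
print(ctrl.close_job())"
```

```text
the job is handed in; nothing more can be done
None
```

The job is handed in: the yellow can stands upright in the caddy's empty compartment, and the work light's beam centre falls on the red coil to within my measuring error, about 10 mm.

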